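Fit the U-bolt over the clay extruder's barrel

ROBOT

A 7-joint arm with a two-finger parallel gripper is mounted at the origin on the work surface. World frame = base frame: x ahead of the robot, y to its left, z up, the work surface at z = 0. Lengths are in m, angles in rad, forces in N, time in s.
With the tool pointing down it reaches from about 0.35 to 0.9 m from the base axis. Payload 8.1 kg.
Tool frame: the origin (TCP) lies at the very end of the fingers, on their centre line; the grasp point (between the pads) lies 19 mm behind it; z points along the fingers, y is the line along which they close (so a half turn about z gives the same grasp; the last joint's range is limited). The gripper opens to 85 mm and grips with 20 to 120 N. Pads are 22 mm wide; open, the fingers measure 114 mm over their backs; the gripper's body (76 mm by 85 mm) begins 54 mm behind the grasp point. The pads swing forward as they close: fully open they stand 13 mm farther back than shut.
Start: joints at [-1.211, 0.434, 0.025, 1.573, -0.012, 1.134, -0.075], TCP at [0.279, 0.559, 0.231] pointing down, gripper open.
Joint ranges: [-2.62, 2.62], [-0.44, 2.09], [-1.27, 1.32], [0.08, 2.57], [-1.32, 4.46], [0.12, 2], [-2.74, 2.74]. Speed limits (rad/s): [2.22, 2.22, 3.01, 3.01, 3.14, 3.14, 3.14].

INTERFACE

Orientations are given as a 3x3 rotation matrix whose columns are the frame's x, y, z axes.
In Python, from bench import ctrl gives the robot as it stands.
- The arm moves only by the tool carry_out, never from a script. Its argument "rows" is a list of rows, each a list of 7 numbers: the shift along the tool's x, y, z in m, then the turn, a rotation vector about the tool's x, y, z in degrees, then the closure, from 0 (fully open) to 1 (shut). In form: [[dx, dy, dz, ax, ay, az, hand], ...]. A call has 1 to 20 rows; each row is the pose to reach, as a shift and turn from the pose commanded when the call began, along the tool's axes at that moment; what a row does not reach only later rows make up. A row lasts 1/10 s, in which the tool goes at most 50 mm and 8.59 degrees, less where a joint would pass 70% of its speed; a pose out of reach is approached as far as the arm can. A call with a gripper value outside its range is refused whole. The fingers move at their own pace and stop on an object; the grip force is fixed at half the most. Time passes only in rows, so rows that repeat a pose let the fingers close. It gives the time, the measured TCP pose, the force, the opening and the grip force at its end, in the units of the state.
- ctrl.read_state(): the state, without advancing time (a new reading comes with each control period).
- ctrl.camera(name): name is "side" or "top"; returns a dict with "img" (384x512x3 uint8, red, green, blue), "mtx" (3x3 intrinsics, pixels), "extrinsics" (4x4, takes a point from camera to world coordinates). Camera axes: x right, y down, z forward; pixel columns grow to the right and rows downward; lengths in m; the calibration is good to about 2 mm. A picture is of the moment at which its call begins. There is no depth.
- ctrl.finish_job(): hands the job in; it is judged then, once.
Trained networks look in a picture, given as the dict that the camera call returned (one of the last four; its "shot" number tells which), for a name from the list of things; names that differ only in an ending like _2 or _b are one class to them, and where a whole thing is asked for, a point or a joint stands for the part that bears it (a point fixed in the world has none). Each returns a list of dicts, best first, with "score" (0 to 1); they miss things now and then, are a little off and sometimes report something else, mostly with a low value. They report only what shows in the picture. A call takes as long as a camera call. They do not tell look-alikes from the thing itself.
- ctrl.spot_in(label, picture): "xy" ([column, row] in pixels, amid what is visible of it).
- ctrl.regions_of(label, picture): "mask" (384x512 bool, what is visible of it) and "xy" ([column, row] in pixels, amid what is visible of it).
- ctrl.spot_point(label, picture): "xy" ([column, row] in pixels: a listed point, or the origin of a listed thing).
The state is a dict: "time_s": time; "joints": joint angles; "joint_vel": joint speeds; "joint_efforts": joint torques, N m; "position": TCP position; "eef_rot": TCP orientation; "ft_force": force on the tool from outside, world axes, zero at the start; "wrist_torque": the same for the moment, N m; "finger_gap": finger opening in m; "gripper_force": force on a finger pad.
Only numpy, scipy, OpenCV 4.12 (cv2) and the standard library are available. Lean on these libraries where they do the work, as an engineer would, in place of code of your own. Each camera call takes 0.05 s, during which the arm holds its last target. There are 200 camera calls.

TASK

Clamp the clay extruder into its bench cradle: lift the wide bright U-bolt out of the wooden block, lower it legs down astride the barrel midway between the two green saddle plates, and feel for the two holes of the sprung yellow clamp plate below without forcing it. Press the U-bolt down through both holes until it stands upright with its bow fully home on the barrel, then let go; leave the narrow black U-bolt and the rest of the bench as they are.

Things in the scene. Friction and masses are not known exactly. Their poses are not given: they have to be found in the camera images.
- bolt_center (a point): Centre, half-way up, of the bright steel U-bolt (85 g, 8 mm round bar). Stands in the block bow up; z up, y from leg to leg. Leg axes at y = +24.5 and -24.5 mm: 41 mm clear between, 57 mm over the outsides. 80.5 mm high: leg ends 40 mm below this point, bow top 40.5 above. Legs straight to 12 mm above it, then a half circle. It may go on either way round.
- bolt_bow (a point): Underside of the bright U-bolt's bow at its middle, 32.5 mm above the U-bolt's centre; home, it bears on the barrel's top. (The leg ends taper from 8 to 7.5 mm over the last 1.5 mm. In the block they stand 22 mm deep in slots, 0.7 mm loose across.) Pushing the U-bolt on the cradle, plate or barrel with more than 40 N spoils it.
- cradle: Green steel cradle bolted to the bench with the clay extruder in it. Origin: centre of the underside of its 160 x 120 x 8 mm base, on the bench; z up, x along the barrel. Saddle plates 10 mm thick, 70 mm high, at x = +66 and -66 mm. Die cap (50 mm dia) to x = 136 mm; rear cap, screw and a 126 mm cross handle (along y, 69 mm up) out to x = -216 mm.
- barrel_top (a point): Top of the extruder's aluminium barrel midway between the saddle plates, 88 mm above the cradle's origin. The barrel is 38 mm in diameter, level, along the cradle's x. Fixed. The U-bolt's bow ends up resting here, anywhere within the clamp plate's slide; its centre is then 32.5 mm below this height, its leg ends 72.5 mm below.
- bar_mid (a point): Middle of the slide of the yellow clamp plate, at the height of its top (44 mm over the cradle's origin); fixed to the cradle, same axes. Plate: 68 (x) x 94 (y) x 8 mm, crosswise under the barrel, through holes 10 mm dia, mouths chamfered 1 mm, at y = +24.5 and -24.5 mm. Plate and holes lie anywhere from x = -13 to +13 mm of this point: not reported, to be seen or felt for.
- bar_spring (a point): Underside of the clamp plate (8 mm below point bar_mid), to tell its feel: it gives down up to 6 mm, from about 8 N and 1.5 N more per mm, then stops hard. About 15 N along x shifts it. Smooth (friction 0.25). Nylon collars under the holes grip the legs: pushing the U-bolt through takes about 2 to 6 N; it stays where it is left.
- block: Drilled wooden block fixed to the bench, 150 (x) x 92 (y) x 32 mm high, origin at the centre of its underside, holding the two U-bolts at its x = +40 and -40 mm, in either order, both with their legs along its y axis.
- spare_center (a point): Centre of the narrow black U-bolt in the same block (6 mm bar, 39 mm wide, 59.5 mm high; this point is 30 mm above its leg ends). Too small for the barrel; leave it standing.
- jar: Amber glaze jar, 64 mm in diameter, 85 mm high, origin at the centre of its underside. Leave alone.
- cup: Biscuit-fired cup, 76 mm in diameter, 75 mm high, origin at the centre of its underside. Leave alone.
- tape: Roll of cream tape lying flat, 90 mm in diameter, 40 mm high, origin at the centre of its underside. Leave alone.
- die: Small brass extruder die, 33 mm disc 5 mm thick on the bench, origin at the centre of its underside. Leave alone.
- rib: Wooden potter's rib, flat, about 60 x 60 x 7 mm, origin under its middle. Leave alone.
- teapot: Unfired dark clay teapot, body 124 mm in diameter, 106 mm high, side handle 137 mm out along its x, origin at the centre of its underside. Leave alone.
Mind the look-alikes: they are no part of the job. Of the things that look like the block, take the one that is nearest to the robot's base at the start.

How it is judged:
By the outcome, as a careful person would: the job done as asked, in the order asked, and still so for the second after the job is handed in, with the robot touching nothing.
It also fails if it takes over 61 s, if anything falls off the work surface, if the arm or the gripper's body presses on something with over 40 N, if the wrist force passes 120 N, or if a joint passes its speed limit or range.

## Working session

There is one attempt and no reset: what is moved stays moved. The work goes in short steps, Python scripts to look and compute and a tool call to move; the robot and the scene stay as the last step left them, time stands still between calls to the robot, and variables do not carry over. Pictures are saved under pics/ and viewed, at most 10 in all, crops included, and the job is handed in when it is done.

Besides the shell and the picture viewer there is one more tool, called after "Call:" by a JSON object that holds its "fn" and its "kwargs", one argument or row to a line. carry_out: Moves the arm, as the interface text tells. Its arguments: {"type":"object","properties":{"rows":{"type":"array"}},"required":["rows"]}

```bash
mkdir -p pics
cat > h.py <<'E'
from bench import ctrl
import numpy as np, cv2
def snap(name,fn=None):
    p=ctrl.camera(name)
    if fn: cv2.imwrite('pics/'+fn,p['img'][:,:,::-1])
    return p
def ray(p,xy):
    K=np.array(p['mtx']);T=np.array(p['extrinsics'])
    d=T[:3,:3]@np.linalg.inv(K)@np.array([xy[0],xy[1],1.]);return T[:3,3],d
def atz(p,xy,z):
    o,d=ray(p,xy);return o+d*(z-o[2])/d[2]
def proj(p,X):
    K=np.array(p['mtx']);T=np.array(p['extrinsics'])
    c=T[:3,:3].T@(np.array(X)-T[:3,3]);u=K@c;return u[:2]/u[2]
def tri(rays):
    A=np.zeros((3,3));b=np.zeros(3)
    for o,d in rays:
        d=d/np.linalg.norm(d);M=np.eye(3)-np.outer(d,d);A+=M;b+=M@o
    return np.linalg.solve(A,b)
E
python3 - <<'E'
from h import *
np.set_printoptions(precision=4,suppress=True)
P={n:snap(n,n+'0.png') for n in('top','side')}
for n,p in P.items():
    print(n,np.array(p['extrinsics']),np.array(p['mtx'])[0])
    for l in['bolt_center','bolt_bow','cradle','barrel_top','bar_mid','block','spare_center']:
        for r in ctrl.spot_point(l,p)[:3]:
            print(l,np.round(r['xy'],1),round(r['score'],2))
vis=np.vstack([P['top']['img'],P['side']['img']])
s=ctrl.read_state();print(s['position'],s['eef_rot'],s['ft_force'],s['finger_gap'])
E
```

```text
top [[-0.0039 -0.9844  0.1757  0.3698]
 [-0.9997 -0.0001 -0.0225  0.2036]
 [ 0.0221 -0.1757 -0.9842  1.1418]
 [ 0.      0.      0.      1.    ]] [396.0613   0.     252.3442]
bolt_center [150.7 176.9] 0.48
bolt_center [218.8 210.2] 0.39
bolt_bow [217.  206.4] 0.58
bolt_bow [363.9 214. ] 0.2
cradle [361.2 215.1] 0.68
barrel_top [373.8 209.4] 0.58
barrel_top [195.2 248.9] 0.17
bar_mid [368.6 211.4] 0.7
bar_mid [143.6 177.2] 0.29
block [116.6 265.7] 0.86
block [230.9 206.6] 0.57
spare_center [243.9 201.3] 0.44
side [[ 0.8522 -0.3831  0.3564  0.1625]
 [-0.5229 -0.597   0.6085 -0.4973]
 [-0.0203 -0.7049 -0.709   0.8779]
 [ 0.      0.      0.      1.    ]] [423.8632   0.     253.833 ]
bolt_center [222.1 188.2] 0.61
bolt_bow [222.7 178.6] 0.42
cradle [311.2 311. ] 0.9
barrel_top [311.3 288.5] 0.57
bar_mid [309.8 303.7] 0.91
bar_mid [332.6 204.9] 0.57
bar_mid [235.1 205.2] 0.49
block [141.5 162.2] 0.58
spare_center [243.1 202.2] 0.43
[0.2791 0.5592 0.2313] [[-0.8947  0.4466  0.    ]
 [ 0.4466  0.8947 -0.    ]
 [-0.     -0.     -1.    ]] [-0.0262 -0.3419  0.209 ] 0.08550410331172938
```

View pics/top0.png

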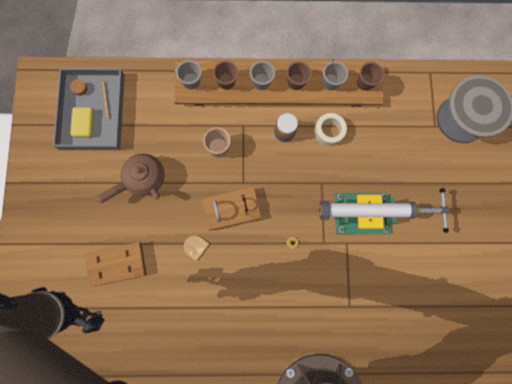

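View pics/side0.png

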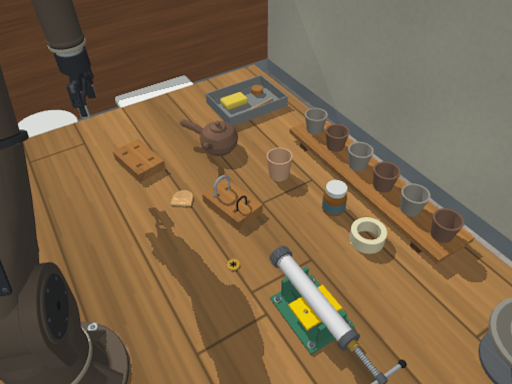

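The top view shows the block with both U-bolts at (231,207): bright bolt at its left end (217,210), black at its right. The empty look-alike is at (117,265). The cradle is at (365,212), barrel along world y, with the die cap to the left (+y).

Run:
```python
from h import *
np.set_printoptions(precision=4,suppress=True)
P={n:snap(n) for n in('top','side')}
t,s=P['top'],P['side']
def sp(l,p,near):
    c=[r for r in ctrl.spot_point(l,p) if np.hypot(*(np.array(r['xy'])-near))<25]
    return c[0]['xy'] if c else None
for l,a,b in[('bolt_center',(218,210),(222,190)),('bolt_bow',(217,207),(222,179)),('cradle',(362,214),(311,311)),('barrel_top',(372,210),(311,290)),('bar_mid',(369,211),(310,304)),('spare_center',(245,202),(243,203)),('block',(231,207),(232,207))]:
    x,y=sp(l,t,a),sp(l,s,b)
    z={'bolt_center':.05,'bolt_bow':.0825,'cradle':0,'barrel_top':.088,'bar_mid':.044,'spare_center':.04,'block':0}[l]
    print(l,None if x is None else atz(t,x,z),None if y is None else atz(s,y,z), tri([ray(t,x),ray(s,y)]) if x is not None and y is not None else '')
# block mask
def rect(mask,p,z):
    c=max(cv2.findContours(mask.astype(np.uint8),0,2)[0],key=cv2.contourArea)[:,0]
    w=np.array([atz(p,q,z)[:2] for q in c]).astype(np.float32)
    return cv2.minAreaRect(w)
for r in ctrl.regions_of('block',t): print('block',r['score'],r['xy'],rect(r['mask'],t,.032))
for n,p in P.items():
    h=cv2.cvtColor(p['img'],cv2.COLOR_RGB2HSV)
    y=((h[...,0]>20)&(h[...,0]<33)&(h[...,1]>200)&(h[...,2]>120)).astype(np.uint8)
    k,lab,st,ce=cv2.connectedComponentsWithStats(y)
    for i in range(1,k):
        if st[i,4]>25:
            c=cv2.findContours((lab==i).astype(np.uint8),0,2)[0][0]
            box=cv2.boxPoints(cv2.minAreaRect(c)); print(n,st[i],'cent',ce[i]); print(np.array([atz(p,q,.044)[:2] for q in box]))
    for r in ctrl.regions_of('cradle',p)[:1]:
        print(n,'cradle',r['score'],r['xy'],r['mask'].sum())
a=cv2.resize(t['img'][170:250,190:270],None,fx=5,fy=5,interpolation=2)
b=cv2.resize(t['img'][170:250,320:460],None,fx=5,fy=5,interpolation=2)[:, :400]
c=cv2.resize(s['img'][165:245,185:265],None,fx=5,fy=5,interpolation=2)[:200]
cc=cv2.resize(s['img'][240:360,260:380],None,fx=400/120,fy=400/120,interpolation=2)[:200]
cv2.imwrite('pics/crop.png',np.vstack([np.hstack([a,b]),np.hstack([c,cc])])[:,:,::-1])
```

```text
bolt_center [0.5108 0.278  0.05  ] [0.5127 0.2853 0.05  ] [0.5095 0.2775 0.0582]
bolt_bow [0.5158 0.2823 0.0825] [0.5091 0.2707 0.0825] [0.5165 0.2838 0.0687]
cradle [ 0.5157 -0.1409  0.    ] [ 0.5075 -0.1389  0.    ] [ 0.512  -0.1396 -0.001 ]
barrel_top [ 0.5164 -0.1294  0.088 ] [ 0.5088 -0.1405  0.088 ] [ 0.5172 -0.1338  0.0722]
bar_mid [ 0.5196 -0.1454  0.044 ] [ 0.5025 -0.143   0.044 ] [ 0.5124 -0.1433  0.0401]
spare_center [0.5378 0.1989 0.04  ] [0.5362 0.2108 0.04  ] [0.5334 0.1999 0.0523]
block [0.5289 0.2424 0.    ] [0.5183 0.2396 0.    ] [ 0.5254  0.244  -0.0063]
block 0.68 [232.2, 207.2] ((0.5210608243942261, 0.2378820776939392), (0.09787417948246002, 0.15256109833717346), 13.113607406616211)
block 0.58 [114.4, 264.1] ((0.36794403195381165, 0.5543935298919678), (0.09279531985521317, 0.1574731469154358), 11.509328842163086)
top [358 196  23   6  62] cent [367.9839 198.8226]
[[ 0.5545 -0.1203]
 [ 0.5545 -0.183 ]
 [ 0.5401 -0.1821]
 [ 0.5402 -0.1196]]
top cradle 0.76 [370.5, 211.2] 3269
side [318 285  24  26 183] cent [329.9071 297.5246]
[[ 0.5433 -0.1189]
 [ 0.5579 -0.1164]
 [ 0.5582 -0.1868]
 [ 0.5442 -0.1887]]
side [289 297  32  33 514] cent [304.0817 313.0895]
[[ 0.4615 -0.1189]
 [ 0.5011 -0.1143]
 [ 0.4991 -0.1873]
 [ 0.4614 -0.1905]]
side cradle 0.62 [308.8, 312.7] 5356
```

View pics/crop.png

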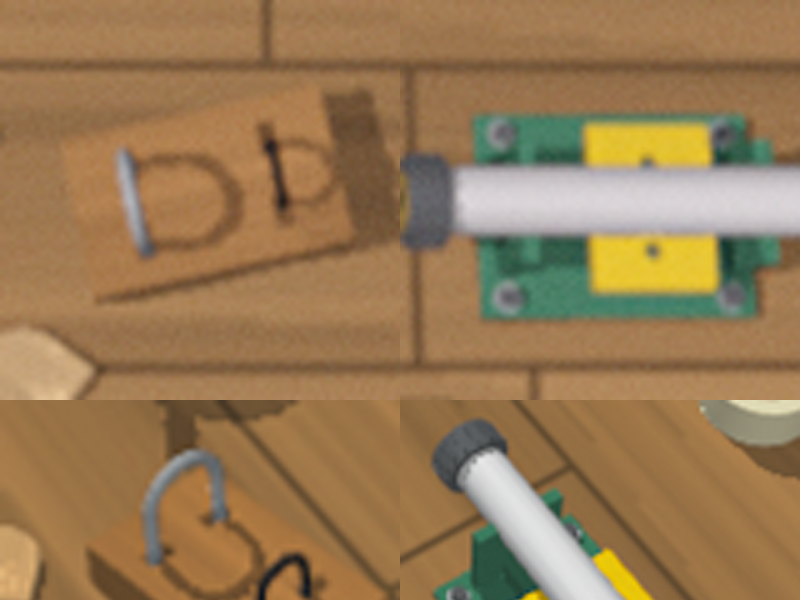

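Both plate holes show in the top view at about pixels (370,202) and (370,220). I'll fit the barrel axis, holes and bow more finely.

Run:
```python
from h import *
np.set_printoptions(precision=4,suppress=True)
t=snap('top'); im=t['img']; h=cv2.cvtColor(im,cv2.COLOR_RGB2HSV).astype(int)
# barrel
mid=[]
for c in range(338,408):
    r=[i for i in range(195,228) if h[i,c,1]<50 and h[i,c,2]>120]
    if len(r)>8: mid.append(np.r_[atz(t,(c,np.median(r)),.069)[:2],len(r)])
mid=np.array(mid); f=np.polyfit(mid[:,1],mid[:,0],1); print('axis x=',f,'res',np.std(np.polyval(f,mid[:,1])-mid[:,0]),'x at -.145',np.polyval(f,-.145),'deg',np.degrees(np.arctan(f[0])))
# yellow dark spots
g=cv2.cvtColor(im,cv2.COLOR_RGB2GRAY).astype(float)
for r0,r1 in((197,204),(217,227)):
    sub=g[r0:r1,362:379]; bg=np.median(sub); w=np.clip(bg-25-sub,0,None); 
    w[:, :2]=0
    ys,xs=np.mgrid[r0:r1,362:379]; c=((w*xs).sum()/w.sum(),(w*ys).sum()/w.sum()); print('hole',c,atz(t,c,.044))
    print(sub.astype(int))
# plate edges
B=im[...,2].astype(int);m=(h[...,0]>18)&(h[...,0]<33)&(h[...,1]>170)
for r in(197,199,201,219,222,225):
    c=np.where(m[r,350:395])[0]+350
    if len(c): print(r,c.min(),c.max(),atz(t,(c.min()-.5,r),.044)[:2],atz(t,(c.max()+.5,r),.044)[:2])
# bolt
m=(h[...,1]<60)&(h[...,2]>90);ys,xs=np.where(m[190:230,205:230]);print(len(xs))
w=np.array([atz(t,(x+205,y+190),.088)[:2] for x,y in zip(xs,ys)]).astype(np.float32);print(cv2.minAreaRect(w))
```

```text
axis x= [0.0021 0.5125] res 0.0012613628419296879 x at -.145 0.5122384577057374 deg 0.1225620317087205
hole (np.float64(368.94350282485874), np.float64(202.2316384180791)) [ 0.5366 -0.1505  0.044 ]
[[188 185 188 187 189 189 187 187 187 188 189 189 190 189 188 189 188]
 [187 187 185 188 188 186 186 187 189 186 190 190 188 188 187 185 190]
 [185 187 187 187 185 189 188 188 189 188 191 185 187 186 187 188 187]
 [185 187 188 188 191 189 179 177 179 187 189 189 188 187 188 189 189]
 [189 186 185 186 188 182 158 145 161 178 181 187 187 184 184 186 186]
 [181 182 183 184 180 173 134 110 141 170 179 184 182 178 179 179 182]
 [173 171 173 171 172 167 143 136 145 160 169 172 172 170 172 172 174]]
hole (np.float64(370.06060606060606), np.float64(219.66233766233765)) [ 0.4873 -0.1509  0.044 ]
[[176 177 178 174 172 179 179 178 175 178 179 175 176 175 176 175 175]
 [191 190 189 191 190 190 185 168 162 175 184 189 190 190 190 189 189]
 [193 193 196 193 192 194 181 141 121 145 173 193 193 193 193 189 191]
 [194 194 195 193 192 192 184 141 110 132 173 190 192 193 191 190 190]
 [192 192 191 193 189 194 186 173 154 157 180 191 192 192 191 190 189]
 [191 192 193 192 192 193 192 189 180 183 192 191 192 193 193 190 192]
 [192 192 191 193 190 191 194 191 191 192 193 192 189 193 193 192 192]
 [190 193 191 193 191 193 190 194 194 194 192 195 194 193 196 193 191]
 [192 193 193 192 191 190 191 193 192 193 192 193 194 193 192 194 193]
 [191 191 193 193 191 190 192 191 192 194 193 188 189 192 188 192 191]]
197 357 380 [ 0.5516 -0.1159] [ 0.5516 -0.1843]
199 357 381 [ 0.5459 -0.1156] [ 0.5459 -0.1868]
201 357 381 [ 0.5402 -0.1153] [ 0.5401 -0.1864]
219 358 382 [ 0.4892 -0.1156] [ 0.4891 -0.1861]
222 358 382 [ 0.4808 -0.1151] [ 0.4807 -0.1856]
225 359 382 [ 0.4724 -0.1175] [ 0.4723 -0.185 ]
64
((0.5086686015129089, 0.27675625681877136), (0.05636889114975929, 0.009466185234487057), 13.736157417297363)
```

Call:
{"fn": "carry_out", "kwargs": {
  "rows": [
    [-0.333, -0.149, 0.07, 0, 0, 50, 0],
    [-0.333, -0.149, 0.07, 0, 0, 50, 0],
    [-0.333, -0.149, 0.07, 0, 0, 50, 0],
    [-0.333, -0.149, 0.07, 0, 0, 50, 0],
    [-0.333, -0.149, 0.07, 0, 0, 50, 0],
    [-0.333, -0.149, 0.07, 0, 0, 50, 0],
    [-0.333, -0.149, 0.07, 0, 0, 50, 0],
    [-0.333, -0.149, 0.07, 0, 0, 50, 0],
    [-0.333, -0.149, 0.07, 0, 0, 50, 0],
    [-0.333, -0.149, 0.07, 0, 0, 50, 0],
    [-0.333, -0.149, 0.07, 0, 0, 50, 0],
    [-0.333, -0.149, 0.07, 0, 0, 50, 0],
    [-0.333, -0.149, 0.07, 0, 0, 50, 0],
    [-0.333, -0.149, 0.07, 0, 0, 50, 0]
  ]
}}

```text
time_s: 3.2
position: [0.5101, 0.2779, 0.1615]
eef_rot: [[-0.234, 0.972, 0.0], [0.972, 0.234, 0.0], [0.0, 0.0, -1.0]]
ft_force: [-1.2, 0.6, 0.7]
finger_gap: 0.0851
gripper_force: 0.0
```

Run:
```python
from h import *
s=snap('side')['img'];t=snap('top')['img']
a=cv2.resize(s[110:230,160:280],(400,400),interpolation=2);b=cv2.resize(t[160:260,170:270],(400,400),interpolation=2)
cv2.imwrite('pics/pre.png',np.hstack([a,b])[:,:,::-1])
```

```text
(no output)
```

View pics/pre.png

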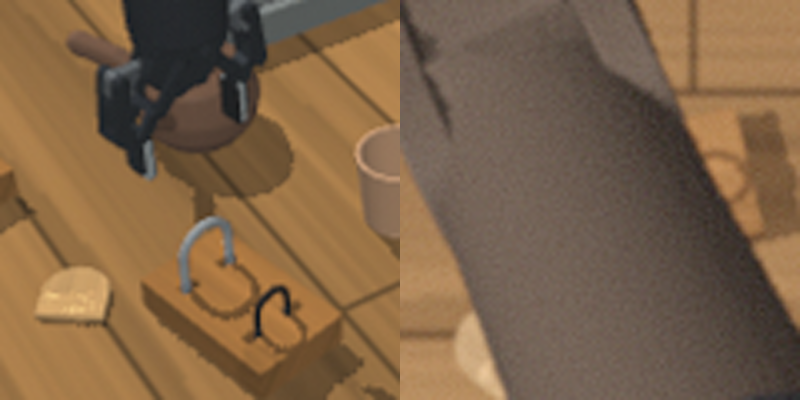

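The open fingers are lined up above the bright bolt; the side crop shows it at about (205,250), with nothing in the way below. Descend and close on the outsides of the legs.

Call:
{"fn": "carry_out", "kwargs": {
  "rows": [
    [0, 0, 0.03, 0, 0, 0, 0],
    [0, 0, 0.06, 0, 0, 0, 0],
    [0, 0, 0.08, 0, 0, 0, 0],
    [0, 0, 0.1, 0, 0, 0, 0],
    [0, 0, 0.114, 0, 0, 0, 0],
    [0, 0, 0.114, 0, 0, 0, 0],
    [0, 0, 0.114, 0, 0, 0, 0.2],
    [0, 0, 0.114, 0, 0, 0, 0.3],
    [0, 0, 0.114, 0, 0, 0, 0.4],
    [0, 0, 0.114, 0, 0, 0, 0.5],
    [0, 0, 0.114, 0, 0, 0, 0.5],
    [0, 0, 0.114, 0, 0, 0, 0.5],
    [0, 0, 0.114, 0, 0, 0, 0.5]
  ]
}}

```text
time_s: 4.6
position: [0.5119, 0.278, 0.0492]
eef_rot: [[-0.233, 0.972, 0.003], [0.972, 0.233, 0.002], [0.001, 0.004, -1.0]]
ft_force: [0.2, -0.3, 7.0]
finger_gap: 0.0534
gripper_force: 61.5
```

Run:
```python
from h import *
s=snap('side')['img']
a=cv2.resize(s[150:220,190:260],(700,700),interpolation=2)[:600]
cv2.imwrite('pics/grip.png',a[:,:,::-1])
```

```text
(no output)
```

View pics/grip.png

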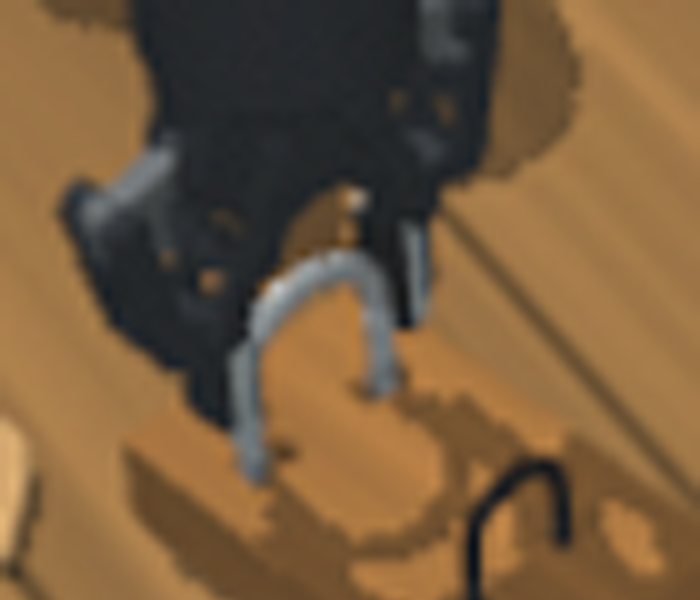

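The pads sit on the shoulders, where the bow starts to curve, so the gap reads 53 mm instead of 57. I'll reopen and grip 7 mm lower on the straight legs.

Call:
{"fn": "carry_out", "kwargs": {
  "rows": [
    [0, 0, 0, 0, 0, 0, 0.1],
    [0, 0, 0, 0, 0, 0, 0.1],
    [0, 0, 0, 0, 0, 0, 0.1],
    [0, 0, 0.004, 0, 0, 0, 0.1],
    [0, 0, 0.008, 0, 0, 0, 0.1],
    [0, 0, 0.008, 0, 0, 0, 0.1],
    [0, 0, 0.008, 0, 0, 0, 0.2],
    [0, 0, 0.008, 0, 0, 0, 0.3],
    [0, 0, 0.008, 0, 0, 0, 0.4],
    [0, 0, 0.008, 0, 0, 0, 0.5],
    [0, 0, 0.008, 0, 0, 0, 0.5],
    [0, 0, 0.008, 0, 0, 0, 0.5]
  ]
}}

```text
time_s: 5.85
position: [0.512, 0.2777, 0.0403]
eef_rot: [[-0.233, 0.973, 0.003], [0.973, 0.233, 0.001], [0.001, 0.003, -1.0]]
ft_force: [2.4, 0.4, 6.3]
finger_gap: 0.0546
gripper_force: 62.4
```

Call:
{"fn": "carry_out", "kwargs": {
  "rows": [
    [0, 0, -0.005, 0, 0, 0, 0.5],
    [0, 0, -0.01, 0, 0, 0, 0.5],
    [0, 0, -0.015, 0, 0, 0, 0.5],
    [0, 0, -0.02, 0, 0, 0, 0.5],
    [0, 0, -0.025, 0, 0, 0, 0.5],
    [0, 0, -0.035, 0, 0, 0, 0.5],
    [0, 0, -0.06, 0, 0, 0, 0.5],
    [0, 0, -0.09, 0, 0, 0, 0.5],
    [0, 0, -0.12, 0, 0, 0, 0.5],
    [0, 0, -0.15, 0, 0, 0, 0.5],
    [0, 0, -0.16, 0, 0, 0, 0.5],
    [0, 0, -0.16, 0, 0, 0, 0.5],
    [0, 0, -0.16, 0, 0, 0, 0.5]
  ]
}}

```text
time_s: 7.15
position: [0.5096, 0.2769, 0.1982]
eef_rot: [[-0.233, 0.972, -0.002], [0.972, 0.233, -0.001], [-0.0, -0.002, -1.0]]
ft_force: [-0.1, -1.1, -0.9]
finger_gap: 0.0544
gripper_force: 64.5
```

Call:
{"fn": "carry_out", "kwargs": {
  "rows": [
    [-0.03, -0.007, 0, 0, 0, 2, 0.5],
    [-0.07, -0.016, 0, 0, 0, 5, 0.5],
    [-0.12, -0.028, 0, 0, 0, 8, 0.5],
    [-0.16, -0.038, 0, 0, 0, 11, 0.5],
    [-0.2, -0.047, 0, 0, 0, 13.2, 0.5],
    [-0.24, -0.056, 0, 0, 0, 13.2, 0.5],
    [-0.28, -0.066, 0, 0, 0, 13.2, 0.5],
    [-0.32, -0.075, 0, 0, 0, 13.2, 0.5],
    [-0.36, -0.0845, 0, 0, 0, 13.2, 0.5],
    [-0.39, -0.0915, 0, 0, 0, 13.2, 0.5],
    [-0.41, -0.096, 0, 0, 0, 13.2, 0.5],
    [-0.4165, -0.098, 0, 0, 0, 13.2, 0.5],
    [-0.4165, -0.098, 0, 0, 0, 13.2, 0.5],
    [-0.4165, -0.098, 0, 0, 0, 13.2, 0.5],
    [-0.4165, -0.098, 0, 0, 0, 13.2, 0.5]
  ]
}}

```text
time_s: 8.65
position: [0.5123, -0.1488, 0.1989]
eef_rot: [[-0.007, 1.0, -0.001], [1.0, 0.007, 0.001], [0.001, -0.001, -1.0]]
ft_force: [-0.6, 0.5, -1.6]
finger_gap: 0.0543
gripper_force: 64.5
```

Run:
```python
from h import *
np.set_printoptions(precision=4,suppress=True)
p=ctrl.read_state();print(p['position'],p['eef_rot'],p['ft_force'])
s=snap('side');t=snap('top')
for l in('bolt_center','bolt_bow'):
  for n,q in(('s',s),('t',t)): print(l,n,[(np.round(r['xy'],1),round(r['score'],2)) for r in ctrl.spot_point(l,q)[:2]])
P=p['position']
print('exp center proj side',proj(s,[P[0],P[1],P[2]+.01]),'legs',proj(s,[P[0]+.0245,P[1],P[2]-.03]),proj(s,[P[0]-.0245,P[1],P[2]-.03]))
a=cv2.resize(s['img'][190:340,230:380],(400,400),interpolation=2);b=cv2.resize(t['img'][160:260,320:420],(400,400),interpolation=2)
cv2.imwrite('pics/over.png',np.hstack([a,b])[:,:,::-1])
```

```text
[ 0.5123 -0.1488  0.1989] [[-0.0072  1.     -0.0007]
 [ 1.      0.0072  0.0008]
 [ 0.0008 -0.0007 -1.    ]] [-0.5712  0.4507 -1.6338]
bolt_center s [(array([278.9, 174.9]), 0.59), (array([323.8, 260.7]), 0.58)]
bolt_center t [(array([391.5, 202.4]), 0.59)]
bolt_bow s [(array([322.1, 251.1]), 0.44)]
bolt_bow t [(array([394.5, 200.4]), 0.52)]
exp center proj side [321.5138 259.5199] legs [329.394  265.9605] [309.6764 277.0975]
```

View pics/over.png

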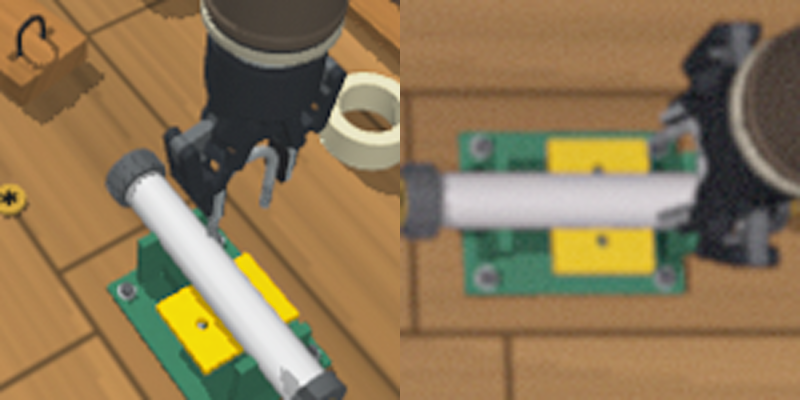

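The bolt hangs level and upright above the barrel. In the side crop its legs are at (215,237) and (265,205), about where predicted. Lower it astride in stages, checking the force.

Call:
{"fn": "carry_out", "kwargs": {
  "rows": [
    [-0.002, 0, 0.02, 0, 0, 0, 0.5],
    [-0.002, 0, 0.04, 0, 0, 0, 0.5],
    [-0.002, 0, 0.055, 0, 0, 0, 0.5],
    [-0.002, 0, 0.065, 0, 0, 0, 0.5],
    [-0.002, 0, 0.075, 0, 0, 0, 0.5],
    [-0.002, 0, 0.08, 0, 0, 0, 0.5],
    [-0.002, 0, 0.085, 0, 0, 0, 0.5],
    [-0.002, 0, 0.09, 0, 0, 0, 0.5],
    [-0.002, 0, 0.095, 0, 0, 0, 0.5],
    [-0.002, 0, 0.095, 0, 0, 0, 0.5]
  ]
}}

```text
time_s: 9.95
position: [0.512, -0.1525, 0.1038]
eef_rot: [[-0.005, 1.0, -0.001], [1.0, 0.005, 0.0], [0.0, -0.001, -1.0]]
ft_force: [-0.1, 0.2, -1.6]
finger_gap: 0.0544
gripper_force: 64.5
```

Call:
{"fn": "carry_out", "kwargs": {
  "rows": [
    [0.001, 0, 0.003, 0, 0, 0, 0.5],
    [0.0015, 0, 0.006, 0, 0, 0, 0.5],
    [0.0015, 0, 0.009, 0, 0, 0, 0.5],
    [0.0015, 0, 0.012, 0, 0, 0, 0.5],
    [0.0015, 0, 0.015, 0, 0, 0, 0.5],
    [0.0015, 0, 0.018, 0, 0, 0, 0.5],
    [0.0015, 0, 0.02, 0, 0, 0, 0.5],
    [0.0015, 0, 0.02, 0, 0, 0, 0.5]
  ]
}}

```text
time_s: 10.75
position: [0.5121, -0.1511, 0.084]
eef_rot: [[-0.005, 1.0, -0.0], [1.0, 0.005, 0.0], [0.0, -0.0, -1.0]]
ft_force: [-0.1, -0.2, -1.0]
finger_gap: 0.0544
gripper_force: 64.5
```

Run:
```python
from h import *
np.set_printoptions(precision=4,suppress=True)
p=ctrl.read_state();P=p['position'];print(P,p['ft_force'])
s=snap('side');t=snap('top')
for n,q in(('s',s),('t',t)):
  for x in(-.0245,.0245): print(n,'leg',proj(q,[P[0]+x,P[1],P[2]-.03]),'hole',proj(q,[.512+x,-.1507,.044]))
a=cv2.resize(s['img'][260:340,270:350],(480,480),interpolation=2);b=cv2.resize(t['img'][185:238,340:393],(320,320),interpolation=2)
b=np.vstack([b,np.zeros((160,320,3),np.uint8)])
cv2.imwrite('pics/near.png',np.hstack([a,b])[:,:,::-1])
```

```text
[ 0.5121 -0.1511  0.084 ] [-0.0922 -0.1898 -0.9545]
s leg [306.3155 307.9759] hole [305.8603 310.2049]
s leg [324.3965 297.2179] hole [323.8086 299.4893]
t leg [371.2771 219.1673] hole [369.9985 219.5828]
t leg [370.2848 201.7118] hole [369.0248 202.2774]
```

View pics/near.png

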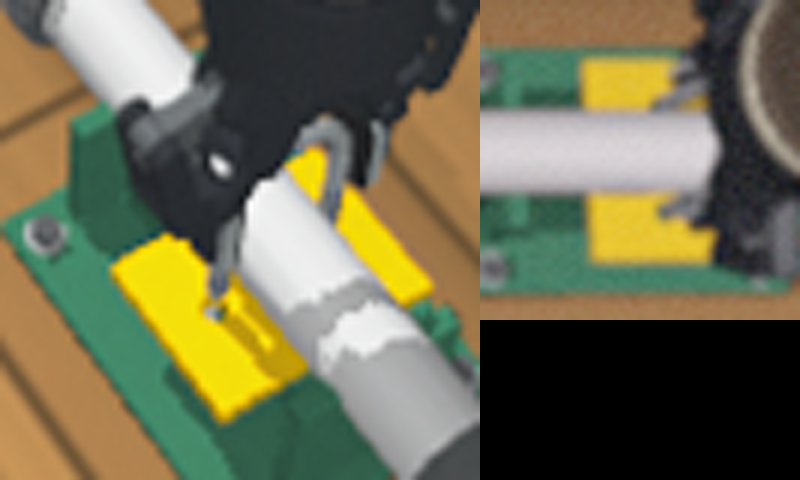

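The left leg tip at crop (218,293) is right above its hole at about (214,312). Both legs are astride the barrel with no contact force. Next, feel downwards gently.

Call:
{"fn": "carry_out", "kwargs": {
  "rows": [
    [0, 0, 0.003, 0, 0, 0, 0.5],
    [0, 0, 0.005, 0, 0, 0, 0.5],
    [0, 0, 0.007, 0, 0, 0, 0.5],
    [0, 0, 0.009, 0, 0, 0, 0.5],
    [0, 0, 0.01, 0, 0, 0, 0.5],
    [0, 0, 0.011, 0, 0, 0, 0.5],
    [0, 0, 0.012, 0, 0, 0, 0.5],
    [0, 0, 0.012, 0, 0, 0, 0.5]
  ]
}}

```text
time_s: 11.65
position: [0.5122, -0.1512, 0.0722]
eef_rot: [[-0.005, 1.0, -0.0], [1.0, 0.005, -0.0], [-0.0, -0.0, -1.0]]
ft_force: [0.1, -0.9, -0.2]
finger_gap: 0.0545
gripper_force: 64.5
```

Call:
{"fn": "carry_out", "kwargs": {
  "rows": [
    [0, 0, 0.001, 0, 0, 0, 0.5],
    [0, 0, 0.002, 0, 0, 0, 0.5],
    [0, 0, 0.003, 0, 0, 0, 0.5],
    [0, 0, 0.004, 0, 0, 0, 0.5],
    [0, 0, 0.004, 0, 0, 0, 0.5]
  ]
}}

```text
time_s: 12.15
position: [0.5122, -0.1512, 0.0682]
eef_rot: [[-0.005, 1.0, -0.0], [1.0, 0.005, -0.0], [-0.0, -0.0, -1.0]]
ft_force: [-1.2, -1.5, -2.2]
finger_gap: 0.0542
gripper_force: 64.5
```

No push-back with the leg ends about 6 mm below the plate top: both legs are in the holes. Press on through the collars.

Call:
{"fn": "carry_out", "kwargs": {
  "rows": [
    [0, 0, 0.002, 0, 0, 0, 0.5],
    [0, 0, 0.004, 0, 0, 0, 0.5],
    [0, 0, 0.006, 0, 0, 0, 0.5],
    [0, 0, 0.008, 0, 0, 0, 0.5],
    [0, 0, 0.01, 0, 0, 0, 0.5],
    [0, 0, 0.011, 0, 0, 0, 0.5],
    [0, 0, 0.011, 0, 0, 0, 0.5]
  ]
}}

```text
time_s: 12.85
position: [0.5119, -0.1512, 0.057]
eef_rot: [[-0.005, 1.0, -0.001], [1.0, 0.005, 0.0], [0.0, -0.001, -1.0]]
ft_force: [-2.0, -1.6, -1.8]
finger_gap: 0.0542
gripper_force: 64.5
```

Call:
{"fn": "carry_out", "kwargs": {
  "rows": [
    [0, 0, 0.002, 0, 0, 0, 0.5],
    [0, 0, 0.004, 0, 0, 0, 0.5],
    [0, 0, 0.006, 0, 0, 0, 0.5],
    [0, 0, 0.007, 0, 0, 0, 0.5],
    [0, 0, 0.008, 0, 0, 0, 0.5]
  ]
}}

```text
time_s: 13.35
position: [0.5121, -0.1512, 0.0492]
eef_rot: [[-0.005, 1.0, -0.0], [1.0, 0.005, 0.0], [0.0, -0.0, -1.0]]
ft_force: [-3.7, -1.9, 2.7]
finger_gap: 0.0548
gripper_force: 64.7
```

Run:
```python
from h import *
np.set_printoptions(precision=4,suppress=True)
p=ctrl.read_state();print(p['position'],p['ft_force'])
s=snap('side')
cv2.imwrite('pics/mid.png',cv2.resize(s['img'][260:340,270:350],(480,480),interpolation=2)[:,:,::-1])
```

```text
[ 0.5121 -0.1512  0.0492] [-3.7191 -1.8891  2.7198]
```

View pics/mid.png

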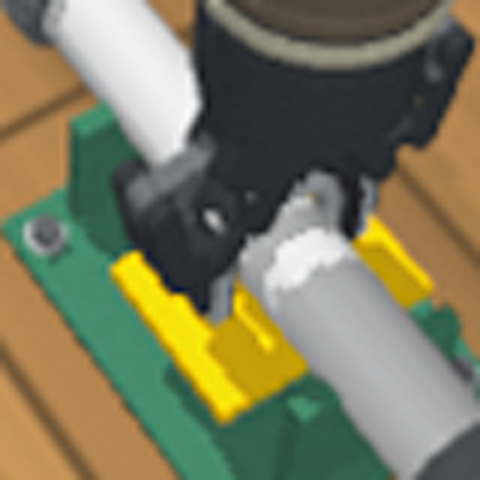

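The leg disappears into the plate hole at about (225,310) and the bow sits just above the barrel at about (310,190). Finish the press in small steps.

Call:
{"fn": "carry_out", "kwargs": {
  "rows": [
    [0, 0, 0.001, 0, 0, 0, 0.5],
    [0, 0, 0.0015, 0, 0, 0, 0.5],
    [0, 0, 0.002, 0, 0, 0, 0.5],
    [0, 0, 0.002, 0, 0, 0, 0.5]
  ]
}}

```text
time_s: 13.8
position: [0.5121, -0.1512, 0.0472]
eef_rot: [[-0.005, 1.0, -0.0], [1.0, 0.005, -0.0], [-0.0, -0.0, -1.0]]
ft_force: [-3.1, -2.6, -0.6]
finger_gap: 0.0545
gripper_force: 64.6
```

Call:
{"fn": "carry_out", "kwargs": {
  "rows": [
    [0, 0, 0.0005, 0, 0, 0, 0.5],
    [0, 0, 0.001, 0, 0, 0, 0.5],
    [0, 0, 0.0015, 0, 0, 0, 0.5],
    [0, 0, 0.0015, 0, 0, 0, 0.5]
  ]
}}

```text
time_s: 14.2
position: [0.5122, -0.1512, 0.0459]
eef_rot: [[-0.005, 1.0, -0.0], [1.0, 0.005, 0.0], [0.0, -0.0, -1.0]]
ft_force: [-5.2, -2.5, 4.8]
finger_gap: 0.0543
gripper_force: 65.1
```

Call:
{"fn": "carry_out", "kwargs": {
  "rows": [
    [0, 0, 0.0005, 0, 0, 0, 0.5],
    [0, 0, 0.001, 0, 0, 0, 0.5],
    [0, 0, 0.001, 0, 0, 0, 0.5]
  ]
}}

```text
time_s: 14.5
position: [0.5122, -0.1512, 0.0457]
eef_rot: [[-0.005, 1.0, 0.0], [1.0, 0.005, 0.001], [0.001, 0.0, -1.0]]
ft_force: [-8.8, -1.2, 16.4]
finger_gap: 0.0546
gripper_force: 66.2
```

The force rises sharply to 16 N at TCP height 0.0457; 0.0458 was predicted for home. The bow is on the barrel. Relax, open and withdraw.

Call:
{"fn": "carry_out", "kwargs": {
  "rows": [
    [0, 0, -0.0005, 0, 0, 0, 0.5],
    [0, 0, -0.0005, 0, 0, 0, 0.4],
    [0, 0, -0.0005, 0, 0, 0, 0.3],
    [0, 0, -0.0005, 0, 0, 0, 0.2],
    [0, 0, -0.0005, 0, 0, 0, 0],
    [0, 0, -0.0005, 0, 0, 0, 0],
    [0, 0, -0.0005, 0, 0, 0, 0],
    [0, 0, -0.0005, 0, 0, 0, 0],
    [0, 0, -0.01, 0, 0, 0, 0],
    [0, 0, -0.025, 0, 0, 0, 0],
    [0, 0, -0.05, 0, 0, 0, 0],
    [0, 0, -0.09, 0, 0, 0, 0],
    [0, 0, -0.13, 0, 0, 0, 0],
    [0, 0, -0.16, 0, 0, 0, 0],
    [0, 0, -0.18, 0, 0, 0, 0],
    [0, 0, -0.18, 0, 0, 0, 0]
  ]
}}

```text
time_s: 16.1
position: [0.5138, -0.1518, 0.2284]
eef_rot: [[-0.005, 1.0, 0.006], [1.0, 0.005, -0.001], [-0.001, 0.006, -1.0]]
ft_force: [0.4, -0.6, 0.7]
finger_gap: 0.0853
gripper_force: 0.0
```

Run:
```python
from h import *
np.set_printoptions(precision=4,suppress=True)
p=ctrl.read_state();print(p['position'],p['ft_force'],p['finger_gap'])
s=snap('side')
print([proj(s,[.512,-.151,z]) for z in(.088,.096)])
a=cv2.resize(s['img'][250:340,265:355],(480,480),interpolation=2);b=cv2.resize(s['img'][165:245,185:265],(300,300),interpolation=2)
b=np.vstack([b,np.zeros((180,300,3),np.uint8)])
cv2.imwrite('pics/end.png',np.hstack([a,b])[:,:,::-1])
```

```text
[ 0.5138 -0.1518  0.2284] [ 0.4168 -0.6084  0.7246] 0.08525369340573109
[array([316.7107, 294.1571]), array([317.0341, 292.1228])]
```

View pics/end.png

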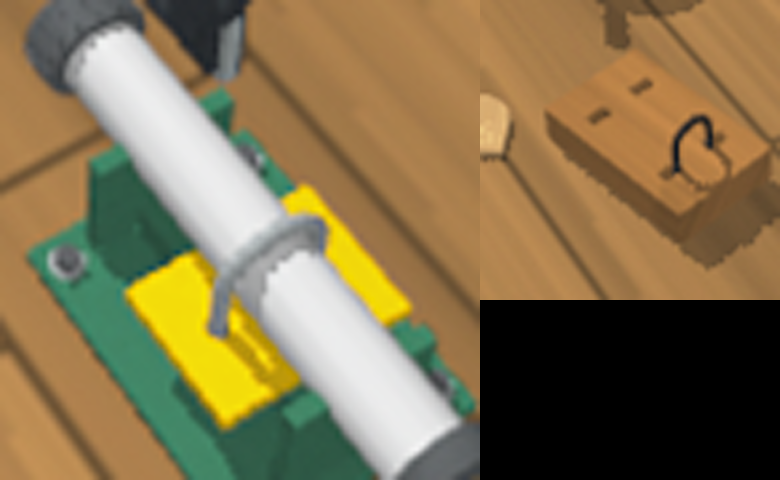

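The bow hugs the barrel at crop (280,232), with the legs in the holes and the black bolt still in its block. Opening the gripper could have lifted the bolt slightly. To check, I'll touch the bow top with shut fingers; home puts it at z = 0.096.

Call:
{"fn": "carry_out", "kwargs": {
  "rows": [
    [0, 0, 0, 0, 0, 0, 0.5],
    [0, 0, 0, 0, 0, 0, 1],
    [0, 0, 0, 0, 0, 0, 1],
    [0, 0, 0, 0, 0, 0, 1],
    [0, 0, 0, 0, 0, 0, 1],
    [0, 0, 0, 0, 0, 0, 1],
    [0, -0.001, 0.04, 0, 0, 0, 1],
    [0, -0.001, 0.07, 0, 0, 0, 1],
    [0, -0.001, 0.1, 0, 0, 0, 1],
    [0, -0.001, 0.115, 0, 0, 0, 1],
    [0, -0.001, 0.12, 0, 0, 0, 1],
    [0, -0.001, 0.124, 0, 0, 0, 1],
    [0, -0.001, 0.126, 0, 0, 0, 1],
    [0, -0.001, 0.126, 0, 0, 0, 1]
  ]
}}

```text
time_s: 17.55
position: [0.5117, -0.1512, 0.0994]
eef_rot: [[-0.005, 1.0, 0.001], [1.0, 0.005, -0.0], [-0.0, 0.001, -1.0]]
ft_force: [0.7, -0.2, -0.5]
finger_gap: 0.0
gripper_force: 0.0
```

Call:
{"fn": "carry_out", "kwargs": {
  "rows": [
    [0, 0, 0.0005, 0, 0, 0, 1],
    [0, 0, 0.001, 0, 0, 0, 1],
    [0, 0, 0.0015, 0, 0, 0, 1],
    [0, 0, 0.002, 0, 0, 0, 1],
    [0, 0, 0.0025, 0, 0, 0, 1],
    [0, 0, 0.003, 0, 0, 0, 1],
    [0, 0, 0.003, 0, 0, 0, 1]
  ]
}}

```text
time_s: 18.25
position: [0.5116, -0.1513, 0.096]
eef_rot: [[-0.005, 1.0, 0.001], [1.0, 0.005, -0.0], [-0.0, 0.001, -1.0]]
ft_force: [0.5, -0.7, 3.0]
finger_gap: -0.0001
gripper_force: 1.5
```

Call:
{"fn": "carry_out", "kwargs": {
  "rows": [
    [0, 0, 0.0004, 0, 0, 0, 1],
    [0, 0, 0.0008, 0, 0, 0, 1],
    [0, 0, 0.0008, 0, 0, 0, 1]
  ]
}}

```text
time_s: 18.55
position: [0.5117, -0.1513, 0.0956]
eef_rot: [[-0.005, 1.0, 0.001], [1.0, 0.005, 0.0], [0.0, 0.001, -1.0]]
ft_force: [-0.7, 1.3, 9.9]
finger_gap: 0.0
gripper_force: 4.9
```

It stops hard at 0.0956 under 10 N, so the bow is home. Withdraw and hand in.

Call:
{"fn": "carry_out", "kwargs": {
  "rows": [
    [0, 0, -0.01, 0, 0, 0, 1],
    [0, 0, -0.04, 0, 0, 0, 1],
    [0, 0, -0.08, 0, 0, 0, 1],
    [0, 0, -0.12, 0, 0, 0, 1],
    [0, 0, -0.14, 0, 0, 0, 1],
    [0, 0, -0.14, 0, 0, 0, 1],
    [0, 0, -0.14, 0, 0, 0, 1]
  ]
}}

```text
time_s: 19.25
position: [0.511, -0.1509, 0.235]
eef_rot: [[-0.005, 1.0, 0.0], [1.0, 0.005, 0.0], [0.0, 0.0, -1.0]]
ft_force: [-0.4, 0.9, -0.0]
finger_gap: -0.0
gripper_force: 0.0
```

```bash
python3 -c "
from bench import ctrl
print(ctrl.read_state()['position']);print(ctrl.finish_job())"
```

```text
[ 0.5110179  -0.15094737  0.23503648]
the job is handed in; nothing more can be done
None
```

The bright U-bolt is through both clamp-plate holes with its bow home on the barrel and the arm clear; the job was handed in at 19 s, with no verdict shown.

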